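# Lock the sample carriage in its dock with the quick-release pin

## Robot

A 6-joint arm with a two-finger parallel gripper is mounted at the origin on the work surface; the furniture and walls round the work are solid. World frame = base frame: x ahead of the robot, y to its left, z up, the work surface at z = 0. Lengths are in mm, angles in rad, forces in N, time in s.
With the tool pointing down it reaches from about 275 to 1000 mm from the base axis. Payload 8.4 kg.
Tool frame: the origin (TCP) lies at the very end of the fingers, on their centre line; the grasp point (between the pads) lies 19 mm behind it; z points along the fingers, y is the direction in which the jaws open and shut (so a half turn about z gives the same grasp; the last joint's range is limited). The gripper opens to 85 mm and grips with 20 to 120 N. Pads are 22 mm wide; open, the fingers measure 114 mm over their backs; the gripper's body (76 mm by 85 mm) begins 54 mm behind the grasp point. The pads swing forward as they close: fully open they stand 13 mm farther back than shut.
Start: joints at [1.105, 0.353, 1.633, -0, 1.155, -0.002], TCP at [279.593, 558.977, 231.281] pointing down, gripper open.
Joint ranges: [-2.63, 2.63], [-0.92, 2.1], [0.06, 2.66], [-1.3, 4.44], [0, 2.69], [-3.02, 3.02]. Speed limits (rad/s): [2.22, 2.22, 2.79, 3.14, 3.14, 3.14].

## Interface

Orientations are given as [roll, pitch, yaw] about the fixed x, y, z axes, in that order (R = Rz(yaw) Ry(pitch) Rx(roll)).
In Python, from rig import readout, grab_frame, calibration, r gives the robot as it stands. The module is installed in compiled form; this text tells all that it offers.
- The arm moves only by the tool play_rows, never from a script. Its argument "rows" is a list of rows, each a list of 3 entries, a list of its own where there are three numbers: the closure in counts, from 0 (fully open) to 255 (shut), then the shift along the tool's x, y, z in cm, then the turn, a rotation vector about the tool's x, y, z in rad. In form: [[gripper, [dx, dy, dz], [rx, ry, rz]], ...]. A call has 1 to 12 rows; each row is the pose to reach, as a shift and turn from the pose commanded when the call began, along the tool's axes at that moment; what a row does not reach only later rows make up. A row lasts 1/12 s, in which the tool goes at most 41.7 mm and 7.16 degrees, less where a joint would pass 70% of its speed; a pose out of reach is approached as far as the arm can. A call with a gripper value outside its range is refused whole. The fingers move at their own pace and stop on an object; "squeeze" is the grip in N (left out, the last holds). Time passes only in rows, so rows that repeat a pose let the fingers close. It gives the time, the measured TCP pose, the force and the opening at its end, in the units of the state.
- readout.sense(): the state, without advancing time (a new reading comes with each control period).
- grab_frame(name): name is "scene" or "top" or "wrist"; returns (picture, depth): 420x560x3 uint8, red, green, blue; 420x560 float32, mm along the optical axis (not along the pixel's ray), 0 where there is no reading.
- calibration(name): a dict with "vfov" (degrees; the focal length in pixels is half the picture's height over the tangent of half this angle, whatever the lens; pixels are square), "cx", "cy" (the principal point, pixels), "cam_to_world" (4x4, takes a point from camera to world coordinates). Camera axes: x right, y down, z forward; pixel columns grow to the right and rows downward; lengths in mm; the calibration is good to about 2 mm. A picture is of the moment at which its call begins: read the wrist's pose just before it. calibration takes no time and is no camera call; for the wrist camera it gives the pose at the moment of the call.
- r.sign_off(): hands the job in, once; it reports no verdict.
The state is a dict: "clock": time; "qpos": joint angles; "qvel": joint speeds; "joint_efforts": joint torques, N m; "eef_pos": TCP position; "tcp_rot": TCP orientation; "contact_force": force on the tool from outside, world axes, zero at the start; "wrist_torque": the same for the moment, N m; "opening": opening from 0.0 (shut) to 1.0 (fully open).
Only numpy, scipy, OpenCV 4.12 (cv2) and the standard library are available. Lean on these libraries where they do the work, as an engineer would, in place of code of your own. Each camera call takes 0.05 s, during which the arm holds its last target.

## Task

Lock the sample-tray carriage into its dock with the quick-release pin, the one in the pin rack that has a push button in the side of its handle. Pinch the handle so that the button is held in, slide the pin straight down through the lined-up holes of the clevis until its flange rests on the top, then let go so that the button springs out and the locking balls catch below. Leave the plain round-knobbed pin where it is in the rack.

Things in the scene. Friction and masses are not known exactly. Their poses are not given: they have to be found in the camera images.
- lock_pin_handle (a point): Quick-release pin, 0.17 kg, upright in the rack. Grey box handle 30 (x) x 36 (y) x 46 mm high; point on its axis at button height, 22 mm below its top; z up, +y to the button. Below the point: flange (46 mm round) top at 24 mm, underside at 30; 18 mm shank to the tapered nose at 112; locking balls at 95 mm, 31 mm span along x, flush when pressed. Its turn in the hole does not matter.
- pin_button (a joint): Steel button, 20 mm wide, 24 mm high, centred in the +y side of the quick-release pin's handle, 8 mm proud of it. 0 = sprung out (balls out), 0.007 m = pressed (balls in). Spring 2.5 N at first, 6 N fully in: gripping the handle along its y (44 mm over the button, 37 mm when pressed) with 20 N or more presses it.
- clevis_mouth (a point): Centre of the hole in the top face (64 x 80 mm, 94 mm above the worktop) of the fixed dock's aluminium clevis; z up, +x to the vials (over 80 mm off, tops 101 mm above the worktop). 26 mm holes in line through upper lug (countersunk to 40 mm), tongue and lower lug (underside 48 mm down), open below. Pin home: flange on this face, its handle point 30 mm above.
- plain_pin_knob (a point): Plain locating pin, no button: round grey knob 36 mm across, 46 mm flange; point on its axis 30 mm above the flange's underside, z up. Stands in the rack's other hole, to be left there. Rack: fixed steel plate 64 x 190 mm, 100 mm high on end panels, two 36 mm holes 120 mm apart; both pins rest on it by their flanges.

How it is judged:
By the outcome, as a careful person would: the job done as asked, in the order asked, and still so for the second after the job is handed in, with the robot touching nothing.
It also fails if it takes over 43 s, if anything falls off the work surface, if the arm or the gripper's body presses on something with over 40 N, if the wrist force passes 120 N, or if a joint passes its speed limit or range.

## Working session

There is one attempt and no reset: what is moved stays moved. The work goes in short steps, Python scripts to look and compute and a tool call to move; the robot and the scene stay as the last step left them, time stands still between calls to the robot, and variables do not carry over. Pictures are saved under pics/ and viewed, and the job is handed in when it is done.

Besides the shell and the picture viewer there is one more tool, called after ">>>" as name(argument=value, ...), one argument or row to a line, values as JSON. play_rows: Moves the arm, as the interface text tells. Its arguments: {"type":"object","properties":{"rows":{"type":"array"},"squeeze":{"type":"number"}},"required":["rows"]}

```bash
mkdir -p pics; python3 - <<'E'
from rig import readout, grab_frame, calibration, r
import cv2,numpy as np
print(readout.sense())
for n in ["scene","top","wrist"]:
    c=calibration(n);print(n,c)
    p,d=grab_frame(n);cv2.imwrite(f"pics/{n}0.png",p[:,:,::-1]);np.savez(f"pics/{n}0.npz",p=p,d=d,**{k:np.array(v) for k,v in c.items()})
E
```

```text
{'clock': 0.0, 'qpos': array([ 1.10457165e+00,  3.53603760e-01,  1.63417722e+00, -3.76752732e-05,
        1.15521141e+00, -2.41896487e-03]), 'qvel': array([-0.00184563,  0.00102103, -0.0004692 ,  0.00030962,  0.00015139,
       -0.00120703]), 'joint_efforts': array([ 2.12960681e-04, -6.05242109e+01, -3.42064512e+01,  5.19861419e-05,
        9.31089395e-03, -5.81780640e-06]), 'eef_pos': array([279.39193101, 558.51288682, 230.57097893]), 'tcp_rot': array([-3.14019284e+00,  3.10610324e-05,  2.67780220e+00]), 'contact_force': array([ 0.28337237,  0.65695812, -0.67308429]), 'wrist_torque': array([ 0.01540114, -0.01581567,  0.00919474]), 'opening': 1.0001691052315285}
scene {'vfov': 50.631603057442334, 'cx': 274.81793174224134, 'cy': 209.93659754008013, 'cam_to_world': array([[-7.73096930e-01,  2.88868972e-01, -5.64690937e-01,
         1.04362898e+03],
       [ 6.33949469e-01,  3.22819404e-01, -7.02777136e-01,
         6.31923241e+02],
       [-2.07173169e-02, -9.01300366e-01, -4.32699022e-01,
         5.70072584e+02],
       [ 0.00000000e+00,  0.00000000e+00,  0.00000000e+00,
         1.0
[... 199 characters left out ...]
,
       [-9.99931014e-01,  1.39479276e-03,  1.16628621e-02,
        -6.57532267e+01],
       [-1.17439264e-02, -1.00199011e-01, -9.94898104e-01,
         1.03909367e+03],
       [ 0.00000000e+00,  0.00000000e+00,  0.00000000e+00,
         1.00000000e+00]])}
wrist {'vfov': 66.92336546787027, 'cx': 281.7330153704536, 'cy': 212.4431001093122, 'cam_to_world': array([[ 4.46542337e-01,  8.62568105e-01,  2.37857530e-01,
         2.19263439e+02],
       [ 8.94758490e-01, -4.29677024e-01, -1.21593170e-01,
         5.90478932e+02],
       [-2.68047420e-03,  2.67121543e-01, -9.63659118e-01,
         3.74936697e+02],
       [ 0.00000000e+00,  0.00000000e+00,  0.00000000e+00,
         1.00000000e+00]])}
```

View pics/scene0.png

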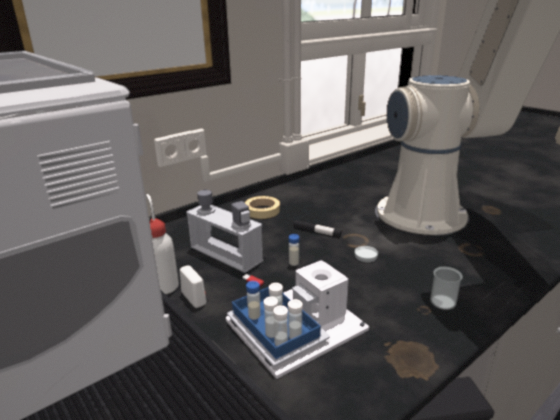

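View pics/top0.png

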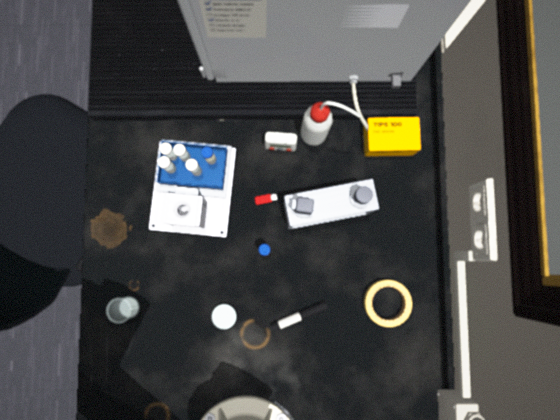

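View pics/wrist0.png

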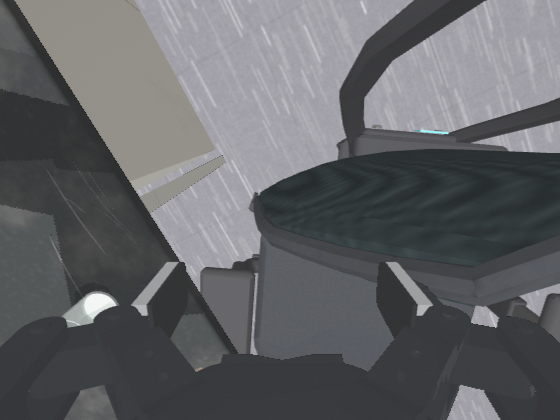

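The top view shows the clevis hole near (183,210), a box handle near (301,205) and the round knob near (362,195). I'll zoom in on these and deproject them.

```bash
cat > h.py <<'E'
import numpy as np,cv2
def load(f):
    z=np.load(f);return z['p'],z['d'],{k:z[k] for k in('vfov','cx','cy','cam_to_world')}
def foc(c): return 210/np.tan(np.radians(float(c['vfov']))/2)
def pts(d,c):
    f=foc(c);v,u=np.mgrid[0:420,0:560]
    P=np.stack([(u-c['cx'])/f*d,(v-c['cy'])/f*d,d],-1)
    T=c['cam_to_world'];return P@T[:3,:3].T+T[:3,3]
def plane(u,v,z,c):
    f=foc(c);T=c['cam_to_world'];r=T[:3,:3]@np.array([(u-c['cx'])/f,(v-c['cy'])/f,1.]);o=T[:3,3]
    return o+r*(z-o[2])/r[2]
E
python3 - <<'E'
from h import *
p,d,c=load('pics/top0.npz');W=pts(d,c)
for (a,b,x,y,n) in [(270,165,400,240,'rack'),(140,130,250,250,'dock')]:
    pass
a=cv2.resize(p[165:240,270:400,::-1],None,fx=5,fy=5,interpolation=cv2.INTER_CUBIC)
b=cv2.resize(p[180:245,140:250,::-1],None,fx=5,fy=5,interpolation=cv2.INTER_CUBIC)
cv2.imwrite('pics/ra.png',a);cv2.imwrite('pics/do.png',b)
np.set_printoptions(precision=0,suppress=True,linewidth=250)
print(W[190:222:2,280:326:3,2]);print(W[180:212:2,345:380:3,2]);print(W[185:235:3,155:225:4,2])
E
```

```text
[[  1.   1.  -1.   3.   2.  -0.  -0.   3.  -0.  -3.  -3.  -2.   4.  98.  99.  99.]
 [ -1.   2.  -1.  -1.  -1.   0.   6.  -1.   1. 101.  99.  98. 101.  97. 100. 100.]
 [  1.  -2.  -2.   0.   4.   0. 100.  98. 100. 103. 100. 102. 100. 101. 100. 101.]
 [ -0.  -2. 103. 102.  99. 102.  99.  98.  98. 101. 101. 101. 102.  96.  98.  98.]
 [ -1.   0.  99. 102. 103. 101. 154. 152. 153. 152.  99.  98. 100. 100. 101. 103.]
 [ -1.  -0. 101.  99. 102. 141. 152. 154. 152. 155. 155. 153. 103. 100. 103. 100.]
 [ -2.   1.  99. 100. 130. 141. 151. 154. 156. 154. 152. 150. 100. 100. 100. 103.]
 [  0.   0.  93. 100. 139. 141. 152. 154. 149. 154. 153. 152.  98.  98. 100. 101.]
 [ -2.  -2.  59. 102. 142. 141. 152. 154. 150. 151. 156. 152. 103. 101. 102. 100.]
 [  1.  -2.  36. 102. 143. 142. 153. 151. 149. 151. 151. 153.  99. 100. 100.  99.]
 [ -1.  -0.  22.  99. 118. 145. 153. 152. 151. 155. 154. 153. 102. 102. 103.  96.]
 [  1.   1.   5. 100. 100. 120. 142. 148. 150. 151. 150. 108. 104. 102. 102. 100.]
 [  3.   4.   5. 100. 103. 109. 106. 110. 121. 126. 129. 101.  97. 101. 101. 101.]
 [  3.   0.  -2. 101.
[... 2425 characters left out ...]
8.   13.    6.    9.   12.    8.]
 [  13.   12.   94.   92.   91.   94.   93.   95.   91.   96.   95.   92.   51.   13.   10.   13.   12.   13.]
 [   7.    9.   92.   93.   93.   93.   94.   92.   93.   95.   95.   95.   48.   12.   11.   15.    7.   12.]
 [1039.    8.   10.   61.   75.   86.   96.   90.   97.   93.   97.   94.   46.    9.   10.   12.   13.   10.]
 [  11.   10.   11.   12.   12.   12.   10.    9.   10.   12.   53.   66.   38.   12.   10.    9.   13.   11.]
 [  -0.    8.   10.    9.   11.   11.   12.    7.   11.    8.   13.   10.   11.    6.    9.   11.   10.    9.]
 [  -2.    2.    2.    1.   -1.   -3.   -1.    2.   -0.   11.   11.    8.   10.   11.   12.    8.   10.   17.]]
```

View pics/ra.png

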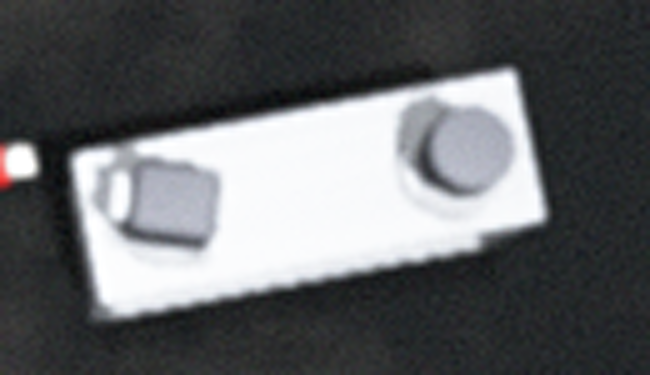

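View pics/do.png

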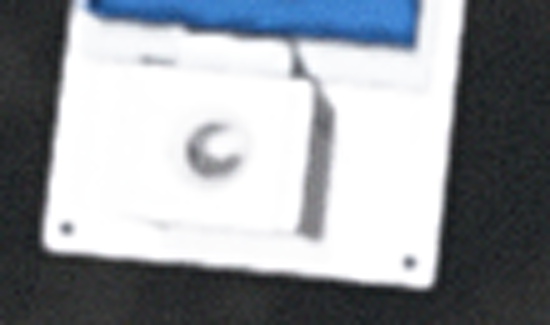

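```bash
python3 - <<'E'
from h import *
p,d,c=load('pics/top0.npz');W=pts(d,c);Z=W[...,2]
np.set_printoptions(precision=1,suppress=True)
def comp(lo,hi,box):
    m=((Z>lo)&(Z<hi)).astype(np.uint8);k=np.zeros_like(m);u0,v0,u1,v1=box;k[v0:v1,u0:u1]=1;m*=k
    n,l,s,_=cv2.connectedComponentsWithStats(m);i=1+np.argmax(s[1:,4]);return l==i
def rep(name,m,z):
    cs,_=cv2.findContours(m.astype(np.uint8),cv2.RETR_EXTERNAL,cv2.CHAIN_APPROX_NONE)
    q=max(cs,key=cv2.contourArea)[:,0,:].astype(float)
    w=np.array([plane(u,v,z,c)[:2] for u,v in q],np.float32)
    r=cv2.minAreaRect(w);print(name,m.sum(),'z',np.median(Z[m]),'rect',np.array(r[0]),np.array(r[1]),r[2],'mean',[np.mean(plane(*x,z,c)[0:2][i] for x in [])if 0 else 0 for i in []])
    v,u=np.nonzero(m);print('  cent',np.mean([plane(a,b,z,c) for a,b in zip(u,v)],0))
h=comp(147,160,(285,180,325,225));rep('handle',h,152)
k=comp(145,160,(345,175,385,215));rep('knob',k,150)
b=comp(136,146.5,(285,190,300,215));rep('button',b,142)
rk=comp(94,200,(270,165,400,240));rep('rack',rk,100)
cl=comp(86,100,(150,190,206,232));rep('clevis',cl,94)
# hole
m=np.zeros_like(cl);m[195:225,165:200]=1
hole=((Z<86)&m)
hm=cl.astype(np.uint8);ff=cv2.findContours(hm,cv2.RETR_CCOMP,cv2.CHAIN_APPROX_NONE)
for cc,hh in zip(ff[0],ff[1][0]):
    if hh[3]>=0 and cv2.contourArea(cc)>10:
        (x,y),r=cv2.minEnclosingCircle(cc);print('hole px',x,y,r,plane(x,y,94,c),'M',plane(*cc[:,0].mean(0),94,c))
# plate (white)+tray floor
print('s',foc(c))
E
```

```text
handle 262 z 151.9414913673005 rect [ 538.  -126.8] [35.7 30. ] 82.73545837402344 mean []
  cent [ 538.  -126.7  152. ]
knob 245 z 149.8538559814465 rect [ 559.1 -246.1] [33.9 34.7] 62.80240249633789 mean []
  cent [ 559.3 -246.2  150. ]
button 41 z 142.06515572462024 rect [ 539.8 -105. ] [ 8.  20.5] 81.58695220947266 mean []
  cent [ 539.9 -105.1  142. ]
rack 2704 z 101.29165046484849 rect [ 549.9 -186.7] [ 64.4 190.3] 10.916374206542969 mean []
  cent [ 549.7 -186.6  100. ]
clevis 1020 z 94.1172680003973 rect [535.6 130.8] [81.8 64.4] 84.41213989257812 mean []
  cent [535.4 131.2  94. ]
hole px 182.53846740722656 210.07691955566406 7.092061996459961 [534.7 130.6  94. ] M [535.  129.9  94. ]
s 446.0533591548884
```

```bash
python3 - <<'E'
from h import *
p,d,c=load('pics/scene0.npz')
a=cv2.resize(p[180:360,180:360,::-1],None,fx=3.3,fy=3.3,interpolation=cv2.INTER_CUBIC)
cv2.imwrite('pics/sc.png',a)
E
```

```text
(no output)
```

View pics/sc.png

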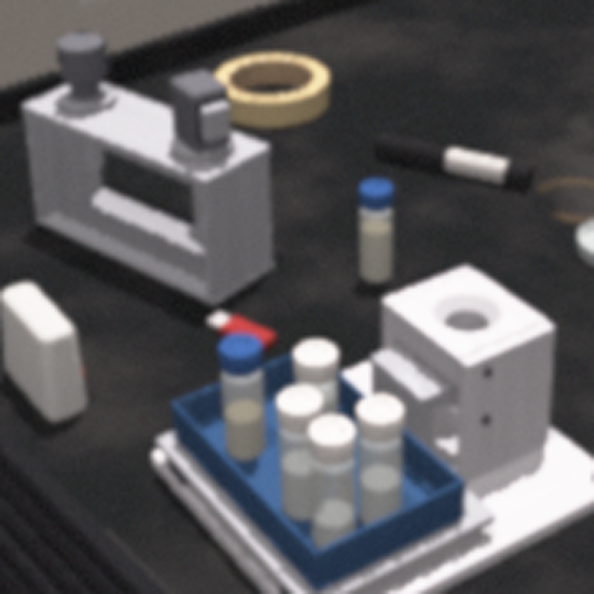

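Every size and height matches what was given: handle 30x36 mm with its top at 152, rack 64x190, clevis top at 94 with the hole about 7 px in radius. The handle axis is at (538, -127) and its y axis points at about 83–85°. The hole is at (535, 130.5). Next I'll work out the first transit.

```bash
cat >> h.py <<'E'
def step(target,yaw,s=None):
    from rig import readout
    from scipy.spatial.transform import Rotation as Ro
    s=s or readout.sense();R=Ro.from_euler('xyz',s['tcp_rot'])
    R2=Ro.from_euler('xyz',[np.pi,0,yaw])
    sh=R.inv().apply(np.array(target)-s['eef_pos'])/10
    print('t',s['clock'],'pos',s['eef_pos'].round(1),'rot',s['tcp_rot'].round(4),'F',s['contact_force'].round(1),'op',s['opening'].round(3))
    print('shift cm',sh.round(2),'turn',(R.inv()*R2).as_rotvec().round(3))
E
python3 -c "
from h import *
step([538,-127,235],3.02)"
```

```text
Traceback (most recent call last):
  File "h.py", line 18, in step
    print('t',s['clock'],'pos',s['eef_pos'].round(1),'rot',s['tcp_rot'].round(4),'F',s['contact_force'].round(1),'op',s['opening'].round(3))
                                                                                                                      ^^^^^^^^^^^^^^^^^^
AttributeError: 'float' object has no attribute 'round'
```

```bash
sed -i "s/s\['opening'\].round(3)/round(float(s['opening']),3)/" h.py
python3 -c "
from h import *
step([538,-127,235],3.02)"
```

```text
t 0.15 pos [279.4 558.6 230.7] rot [-3.1405 -0.      2.6778] F [0.  0.5 0.2] op 1.003
shift cm [-53.8  -49.75  -0.37] turn [-0.001 -0.    -0.342]
```

>>> play_rows(
  rows=[
    [0,[-2,-1.9,-0.4],[0,0,-0.02]],
    [0,[-4.7,-4.3,-0.4],[0,0,-0.04]],
    [0,[-7.5,-7,-0.4],[0,0,-0.06]],
    [0,[-10.5,-9.7,-0.4],[0,0,-0.08]],
    [0,[-13.5,-12.5,-0.4],[0,0,-0.1]],
    [0,[-16.5,-15.2,-0.4],[0,0,-0.12]],
    [0,[-19.5,-18,-0.4],[0,0,-0.14]],
    [0,[-22.5,-20.8,-0.4],[0,0,-0.16]],
    [0,[-25.5,-23.6,-0.4],[0,0,-0.18]],
    [0,[-28.5,-26.4,-0.4],[0,0,-0.2]],
    [0,[-31.5,-29.1,-0.4],[0,0,-0.22]],
    [0,[-34,-31.5,-0.4],[0,0,-0.24]],
  ],
  squeeze=45,
)

```text
clock: 1.15
eef_pos: [443.2, 122.8, 235.4]
tcp_rot: [-3.142, 0.001, 2.918]
contact_force: [1.5, 0.1, 0.5]
opening: 1.003
```

```bash
python3 -c "
from h import *
step([538,-127,235],3.02)"
```

```text
t 1.15 pos [443.2 122.8 235.4] rot [-3.1415e+00  5.0000e-04  2.9185e+00] F [1.5 0.1 0.5] op 1.003
shift cm [-14.77 -22.26   0.05] turn [-0.     0.001 -0.102]
```

>>> play_rows(
  rows=[
    [0,[-2,-3,0],[0,0,-0.01]],
    [0,[-4,-6,0],[0,0,-0.03]],
    [0,[-6,-9,0],[0,0,-0.05]],
    [0,[-8,-12,0],[0,0,-0.07]],
    [0,[-10,-15,0],[0,0,-0.08]],
    [0,[-12,-18,0],[0,0,-0.09]],
    [0,[-13.5,-20.3,0],[0,0,-0.1]],
    [0,[-14.4,-21.7,0],[0,0,-0.1]],
    [0,[-14.8,-22.3,0],[0,0,-0.1]],
    [0,[-14.8,-22.3,0],[0,0,-0.1]],
    [0,[-14.8,-22.3,0],[0,0,-0.1]],
  ],
)

```text
clock: 2.07
eef_pos: [537.1, -124.6, 235.0]
tcp_rot: [3.141, -0.001, 3.017]
contact_force: [-1.3, 0.5, -0.2]
opening: 1.003
```

```bash
python3 - <<'E'
from h import *
from rig import readout, grab_frame, calibration
step([538,-127,110],3.02)
c=calibration('wrist');p,d=grab_frame('wrist')
np.savez('pics/wrist1.npz',p=p,d=d,**c);cv2.imwrite('pics/wrist1.png',p[:,:,::-1])
W=pts(d,c);Z=W[...,2]
m=((Z>146)&(Z<158)).astype(np.uint8)
n,l,s,ce=cv2.connectedComponentsWithStats(m)
for i in range(1,n):
    if s[i,4]>300: print(s[i],ce[i],np.median(W[l==i],0))
E
```

```text
t 2.0667 pos [ 537.1 -124.6  235. ] rot [ 3.1411e+00 -9.0000e-04  3.0172e+00] F [-1.3  0.5 -0.2] op 1.003
shift cm [-0.13 -0.23 12.5 ] turn [ 0.    -0.001 -0.003]
[ 255  198   49   40 1859] [279.0295858  217.42011834] [ 535.68216187 -125.16403319  153.3668891 ]
[ 108  239   48   44 1590] [131.52075472 260.86163522] [ 557.03233913 -243.33631282  151.61654541]
```

View pics/wrist1.png

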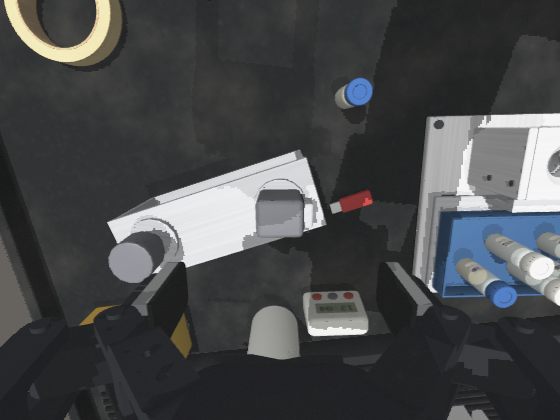

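```bash
python3 - <<'E'
from h import *
p,d,c=load('pics/wrist1.npz');W=pts(d,c);Z=W[...,2]
def f(c,m,z,n):
    cs,_=cv2.findContours(m.astype(np.uint8),cv2.RETR_EXTERNAL,cv2.CHAIN_APPROX_NONE)
    q=max(cs,key=cv2.contourArea)[:,0,:]
    w=np.array([plane(u,v,z,c)[:2] for u,v in q],np.float32);print(n,cv2.minAreaRect(w),np.median(Z[m]))
k=np.zeros_like(Z,bool);k[185:250,240:315]=1
f(c,k&(Z>147)&(Z<160),152,'handle')
k=np.zeros_like(Z,bool);k[230:290,100:165]=1
f(c,k&(Z>147)&(Z<160),150,'knob')
p,d,c=load('pics/scene0.npz');W=pts(d,c);Z=W[...,2]
m=(Z>149)&(Z<156)
n,l,s,ce=cv2.connectedComponentsWithStats(m.astype(np.uint8))
for i in range(1,n):
    x=np.median(W[l==i],0)
    if s[i,4]>30 and abs(x[0]-545)<40 and -280<x[1]<-90: print('scene',s[i],x); f(c,l==i,152,'')
E
```

```text
handle ((536.4528198242188, -125.2728271484375), (35.628360748291016, 30.299943923950195), 82.94242095947266) 153.37876019457886
knob ((558.0875854492188, -244.3490753173828), (36.40591812133789, 35.580142974853516), 82.94461059570312) 151.6335619517546
scene [197 189  14   6  48] [ 559.28174015 -244.32145554  149.93150232]
 ((559.9735107421875, -240.00936889648438), (30.359556198120117, 30.285030364990234), 47.93144989013672) 149.93150232003697
scene [232 201  16   9  90] [ 538.55196015 -121.73982084  151.32893147]
 ((539.9756469726562, -120.04055786132812), (39.16606140136719, 29.14781379699707), 83.0804214477539) 151.3289314652857
```

The wrist view agrees to within 2 mm, with the handle at (536.5, -125.3) and 83°. I'll take (537.3, -126) and go down.

>>> play_rows(
  rows=[
    [0,[0,-0.1,1],[0,0,0]],
    [0,[0,-0.15,3],[0,0,0]],
    [0,[0,-0.15,5],[0,0,0]],
    [0,[0,-0.15,7],[0,0,0]],
    [0,[0,-0.15,9],[0,0,0]],
    [0,[0,-0.15,10.5],[0,0,0]],
    [0,[0,-0.15,11.5],[0,0,0]],
    [0,[0,-0.15,12.2],[0,0,0]],
    [0,[0,-0.15,12.4],[0,0,0]],
    [0,[0,-0.15,12.4],[0,0,0]],
    [0,[0,-0.15,12.4],[0,0,0]],
  ],
)

```text
clock: 3.03
eef_pos: [537.9, -126.6, 111.9]
tcp_rot: [-3.141, 0.001, 3.018]
contact_force: [-0.0, 0.2, -0.6]
opening: 0.998
```

```bash
python3 - <<'E'
from h import *
from rig import readout, grab_frame, calibration
step([537.3,-126,111],3.02)
c=calibration('wrist');p,d=grab_frame('wrist')
np.savez('pics/wrist2.npz',p=p,d=d,**c);cv2.imwrite('pics/wrist2.png',p[:,:,::-1])
E
```

```text
t 3.0333 pos [ 537.9 -126.6  111.9] rot [-3.1415e+00  1.1000e-03  3.0180e+00] F [-0.   0.2 -0.6] op 0.998
shift cm [0.07 0.05 0.09] turn [-0.     0.001 -0.002]
```

View pics/wrist2.png

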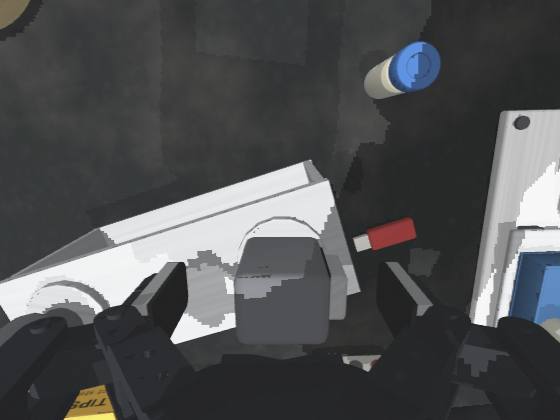

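The handle (235–330, 238–345) sits between the pads with its button facing the right-hand one. Closing on it.

>>> play_rows(
  rows=[
    [80,[0,0,0.1],[0,0,0]],
    [160,[0,0,0.1],[0,0,0]],
    [255,[0,0,0.1],[0,0,0]],
    [255,[0,0,0.1],[0,0,0]],
    [255,[0,0,0.1],[0,0,0]],
    [255,[0,0,0.1],[0,0,0]],
    [255,[0,0,0.1],[0,0,0]],
    [255,[0,0,0.1],[0,0,0]],
    [255,[0,0,0.1],[0,0,0]],
    [255,[0,0,0.1],[0,0,0]],
    [255,[0,0,0.1],[0,0,0]],
    [255,[0,0,0.1],[0,0,0]],
  ],
  squeeze=45,
)

```text
clock: 4.08
eef_pos: [538.1, -127.5, 111.4]
tcp_rot: [-3.14, 0.002, 3.018]
contact_force: [-2.0, -3.9, 8.5]
opening: 0.423
```

```bash
python3 - <<'E'
from h import *
step([537.3,-126,111],3.02)
E
```

```text
t 4.0833 pos [ 538.1 -127.5  111.4] rot [-3.1404e+00  1.8000e-03  3.0180e+00] F [-2.  -3.9  8.5] op 0.423
shift cm [0.1  0.14 0.04] turn [-0.001  0.002 -0.002]
```

An opening of 0.423 is about 36 mm, so the button is pressed. Lifting.

>>> play_rows(
  rows=[
    [255,[0,0,-0.3],[0,0,0]],
    [255,[0,0,-1],[0,0,0]],
    [255,[0,0,-2.2],[0,0,0]],
    [255,[0,0,-4],[0,0,0]],
    [255,[0,0,-6],[0,0,0]],
    [255,[0,0,-8],[0,0,0]],
    [255,[0,0,-10],[0,0,0]],
    [255,[0,0,-11.5],[0,0,0]],
    [255,[0,0,-12.5],[0,0,0]],
    [255,[0,0,-13],[0,0,0]],
    [255,[0,0,-13],[0,0,0]],
    [255,[0,0,-13],[0,0,0]],
  ],
)

```text
clock: 5.08
eef_pos: [537.1, -126.5, 239.9]
tcp_rot: [3.142, -0.001, 3.018]
contact_force: [0.5, -0.7, -2.7]
opening: 0.427
```

```bash
python3 - <<'E'
from h import *
from rig import readout, grab_frame, calibration
step([535,130,242],3.02)
for n in ('wrist','scene'):
    c=calibration(n);p,d=grab_frame(n)
    np.savez(f'pics/{n}3.npz',p=p,d=d,**c);cv2.imwrite(f'pics/{n}3.png',p[:,:,::-1])
a=cv2.resize(p[80:300,150:370,::-1],None,fx=2.7,fy=2.7,interpolation=cv2.INTER_CUBIC)
cv2.imwrite('pics/sc3.png',a)
E
```

```text
t 5.0833 pos [ 537.1 -126.5  239.9] rot [ 3.1415e+00 -5.0000e-04  3.0178e+00] F [ 0.5 -0.7 -2.7] op 0.427
shift cm [ 3.37 25.43 -0.2 ] turn [ 0.    -0.001 -0.002]
```

View pics/sc3.png

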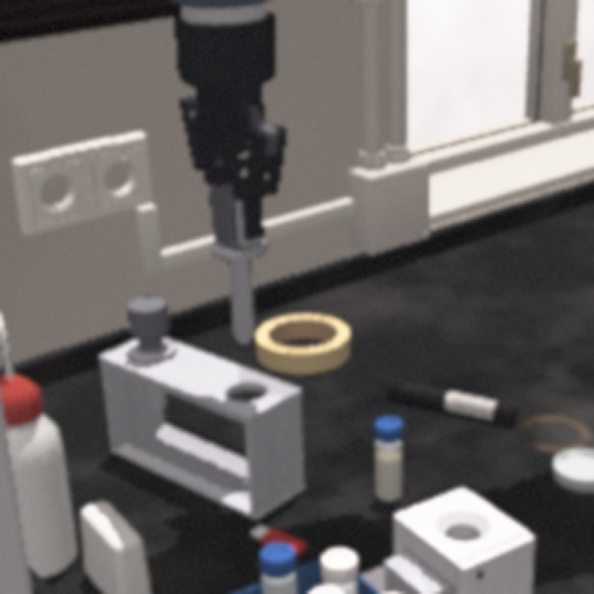

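View pics/wrist3.png

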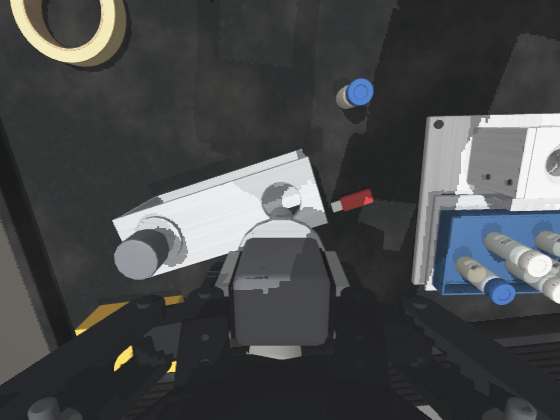

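The pin hangs upright in the grip with its shank clear of the rack and its balls in. I'll move to a view point short of the clevis so the wrist camera can measure both the hole and the held handle.

```bash
python3 - <<'E'
from h import *
p,d,c=load('pics/wrist3.npz');W=pts(d,c);Z=W[...,2]
m=np.zeros_like(Z,bool);m[225:350,225:345]=1
print(np.percentile(Z[m],[5,25,50,75,95]))
zt=np.median(Z[300:330,260:310]);m&=(abs(Z-zt)<6)
cs,_=cv2.findContours(m.astype(np.uint8),0,1);q=max(cs,key=cv2.contourArea)[:,0]
print(zt,cv2.boundingRect(q),cv2.minAreaRect(np.array([plane(u,v,zt,c)[:2] for u,v in q],np.float32)))
E
```

```text
[  2.56911884 253.34827537 279.94290425 282.05522079 283.70103854]
282.2114257026196 (225, 270, 120, 76) ((534.4605712890625, -123.90097045898438), (43.01255416870117, 30.852027893066406), 82.99565124511719)
```

>>> play_rows(
  rows=[
    [255,[0.2,1,0],[0,0,0]],
    [255,[0.4,3,0],[0,0,0]],
    [255,[0.7,5.5,0],[0,0,0]],
    [255,[1.0,8.5,0],[0,0,0]],
    [255,[1.4,11.5,0],[0,0,0]],
    [255,[1.8,14.5,0],[0,0,0]],
    [255,[2.2,17.5,0],[0,0,0]],
    [255,[2.6,20.5,0],[0,0,0]],
    [255,[3,23,0],[0,0,0]],
    [255,[3.2,24.6,0],[0,0,0]],
    [255,[3.4,25.4,0],[0,0,0]],
    [255,[3.4,25.4,0],[0,0,0]],
  ],
)

```text
clock: 6.18
eef_pos: [534.3, 131.3, 239.7]
tcp_rot: [3.142, -0.001, 3.02]
contact_force: [0.2, -0.3, -2.2]
opening: 0.424
```

>>> play_rows(
  rows=[
    [255,[0,0,0],[0,0,0]],
    [255,[0,0,0],[0,0,0]],
    [255,[0,0,0],[0,0,0]],
  ],
)

```text
clock: 6.43
eef_pos: [535.0, 128.6, 240.2]
tcp_rot: [-3.141, -0.0, 3.017]
contact_force: [-1.0, -0.1, -1.4]
opening: 0.425
```

```bash
python3 - <<'E'
from h import *
from rig import readout, grab_frame, calibration
step([535,130,242],3.02)
for n in ('wrist','scene'):
    c=calibration(n);p,d=grab_frame(n)
    np.savez(f'pics/{n}4.npz',p=p,d=d,**c);cv2.imwrite(f'pics/{n}4.png',p[:,:,::-1])
a=cv2.resize(p[120:340,220:440,::-1],None,fx=2.7,fy=2.7,interpolation=cv2.INTER_CUBIC)
cv2.imwrite('pics/sc4.png',a)
E
```

```text
t 6.4333 pos [535.  128.6 240.2] rot [-3.1412e+00 -2.0000e-04  3.0167e+00] F [-1.  -0.1 -1.4] op 0.425
shift cm [ 0.02  0.14 -0.18] turn [-0.    -0.    -0.003]
```

View pics/sc4.png

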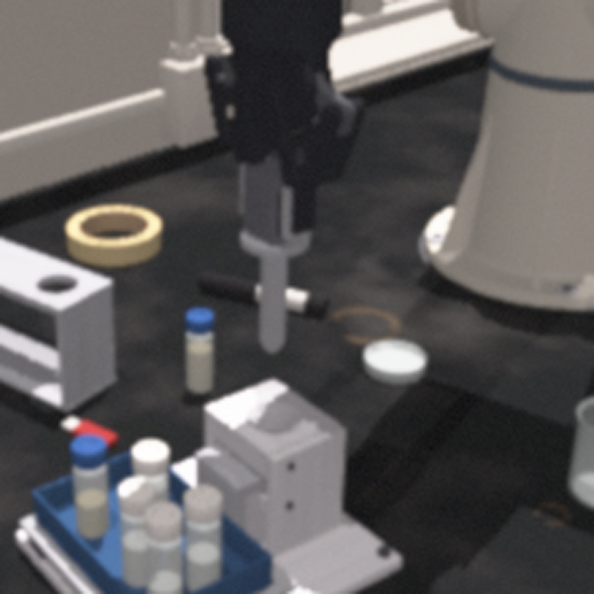

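View pics/wrist4.png

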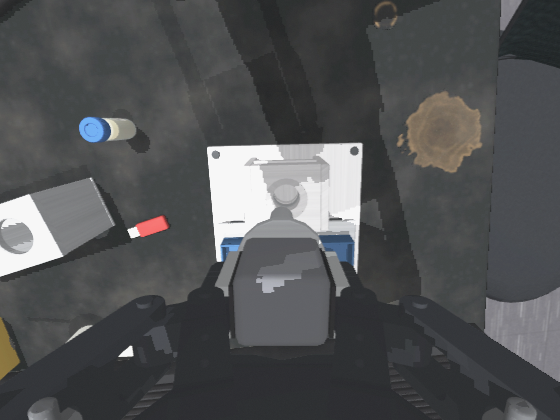

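```bash
python3 - <<'E'
from h import *
np.set_printoptions(precision=1,suppress=True,linewidth=200)
# scene: shank
p,d,c=load('pics/scene4.npz');W=pts(d,c);Z=W[...,2]
near=(np.hypot(W[...,0]-535,W[...,1]-130)<20)
for z in range(135,220,8):
    m=near&(abs(Z-z)<4)
    if m.sum()>5:
        v,u=np.nonzero(m);cu=(u.min()+u.max())/2
        print(z,m.sum(),'u',u.min(),u.max(),'v',v.mean(),'mean xyz',W[m].mean(0))
v0=c['cam_to_world'][:2,2]/np.linalg.norm(c['cam_to_world'][:2,2]);print('view',v0)
# scene hole from initial image
for f in('scene0','scene4'):
    p,d,c2=load(f'pics/{f}.npz');W2=pts(d,c2);Z2=W2[...,2]
    k=(np.hypot(W2[...,0]-535,W2[...,1]-130)<55)&(Z2>89)&(Z2<99)
    v,u=np.nonzero(k);w=np.array([plane(a,b,94,c2)[:2] for a,b in zip(u,v)],np.float32)
    cs=cv2.findContours(k.astype(np.uint8),cv2.RETR_CCOMP,1)
    print(f,'top rect',cv2.minAreaRect(cv2.convexHull(w)),k.sum())
    for a,h in zip(cs[0],cs[1][0]):
        if h[3]>=0 and cv2.contourArea(a)>15:
            (x,y),(e1,e2),_=cv2.fitEllipse(a) if len(a)>5 else cv2.minAreaRect(a);print('hole px',x,y,e1,e2,plane(x,y,94,c2))
# wrist
p,d,c=load('pics/wrist4.npz');W=pts(d,c);Z=W[...,2]
k=(Z>86)&(Z<101);k[:,:230]=0;k[:,345:]=0;k[:140]=0;k[260:]=0
v,u=np.nonzero(k);print('wrist clevis',u.min(),u.max(),v.min(),v.max())
print(plane(286,194,94,c)); 
cv2.imwrite('pics/wc.png',cv2.resize(p[140:270,210:365,::-1],None,fx=5,fy=5,interpolation=cv2.INTER_CUBIC))
E
```

```text
151 11 u 317 323 v 248.1818181818182 mean xyz [537.8 133.1 151.1]
159 36 u 316 324 v 245.02777777777777 mean xyz [539.2 134.  158.8]
167 38 u 316 325 v 240.97368421052633 mean xyz [538.8 133.8 167.1]
175 38 u 316 325 v 237.10526315789474 mean xyz [538.6 133.6 175. ]
183 38 u 316 325 v 233.26315789473685 mean xyz [539.1 133.8 183.2]
191 39 u 316 325 v 229.33333333333334 mean xyz [538.7 133.9 191.1]
199 40 u 316 325 v 225.375 mean xyz [539.2 133.6 199.2]
207 39 u 316 325 v 221.48717948717947 mean xyz [539.4 133.3 207. ]
215 37 u 316 325 v 217.56756756756758 mean xyz [539.2 133.4 214.8]
view [-0.6 -0.8]
scene0 top rect ((537.5808715820312, 136.84689331054688), (84.66167449951172, 68.5604248046875), 84.4657974243164) 788
hole px 320.60882568359375 275.5523986816406 9.502763748168945 17.648826599121094 [539.3 137.7  94. ]
scene4 top rect ((537.431396484375, 136.32757568359375), (83.7365951538086, 68.33087921142578), 84.68771362304688) 780
hole px 320.4949645996094 275.4532775878906 9.636033058166504 17.525407791137695 [539.3 137.4  94. ]
wrist clevis 242 328 163 231
[530.6 134.3  94. ]
```

View pics/wc.png

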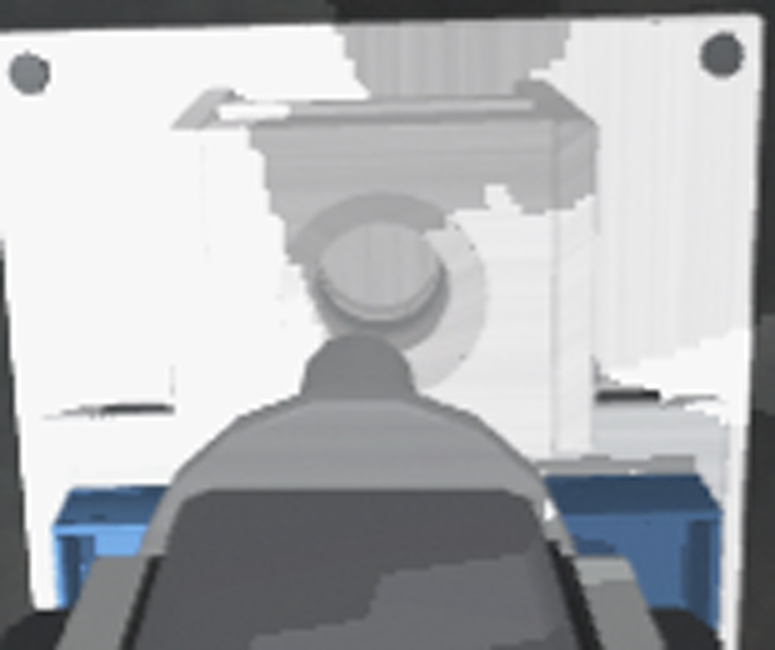

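The views disagree by about 3–5 mm on the hole relative to the shank. The wrist image has the pin at column 281.6 and the hole at 287.6. I'll go lower, with the nose just above the mouth, and measure the difference there.

>>> play_rows(
  rows=[
    [255,[0,0.2,0.5],[0,0,0]],
    [255,[0,0.3,1.5],[0,0,0]],
    [255,[0,0.3,2.5],[0,0,0]],
    [255,[0,0.3,3.2],[0,0,0]],
    [255,[0,0.3,3.7],[0,0,0]],
    [255,[0,0.3,3.8],[0,0,0]],
    [255,[0,0.3,3.8],[0,0,0]],
    [255,[0,0.3,3.8],[0,0,0]],
    [255,[0,0.3,3.8],[0,0,0]],
    [255,[0,0.3,3.8],[0,0,0]],
    [255,[0,0.3,3.8],[0,0,0]],
    [255,[0,0.3,3.8],[0,0,0]],
  ],
)

```text
clock: 7.53
eef_pos: [535.5, 132.6, 202.6]
tcp_rot: [3.141, 0.0, 3.018]
contact_force: [0.4, 0.2, -2.4]
opening: 0.423
```

```bash
python3 - <<'E'
from h import *
from rig import readout, grab_frame, calibration
for n in ('wrist','scene','top'):
    print(readout.sense()['eef_pos'])
    c=calibration(n);p,d=grab_frame(n)
    np.savez(f'pics/{n}5.npz',p=p,d=d,**c)
    if n=='wrist': b=cv2.resize(p[140:270,210:365,::-1],None,fx=5,fy=5,interpolation=cv2.INTER_CUBIC)
    if n=='scene': a=cv2.resize(p[200:320,260:380,::-1],None,fx=5,fy=5,interpolation=cv2.INTER_CUBIC)
    if n=='top': cv2.imwrite('pics/top5.png',cv2.resize(p[150:270,120:270,::-1],None,fx=5,fy=5,interpolation=cv2.INTER_CUBIC))
cv2.imwrite('pics/sc5.png',a)
cv2.imwrite('pics/wc5.png',b)
step([535,132,202],3.02)
E
```

```text
[535.52766513 132.63649146 202.56074996]
[535.49627506 132.67096295 202.50954492]
[535.46672054 132.62123289 202.46492836]
t 7.6833 pos [535.4 132.6 202.4] rot [3.1415e+00 2.0000e-04 3.0178e+00] F [-0.4 -0.6 -2.4] op 0.421
shift cm [ 0.04 -0.07  0.04] turn [ 0.     0.    -0.002]
```

View pics/sc5.png

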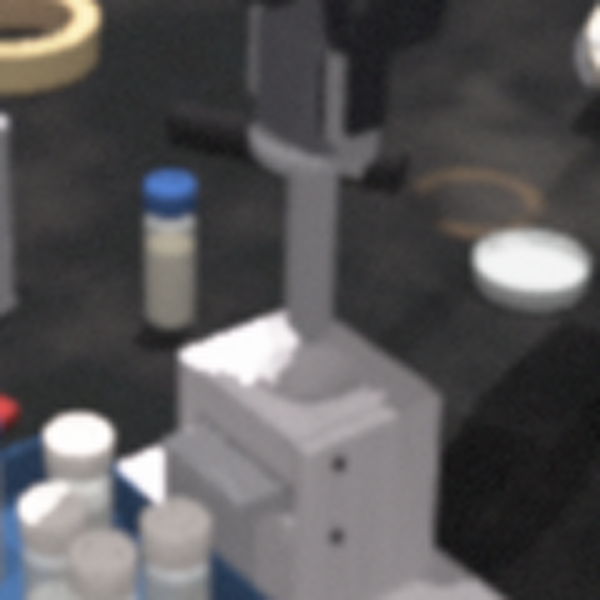

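View pics/wc5.png

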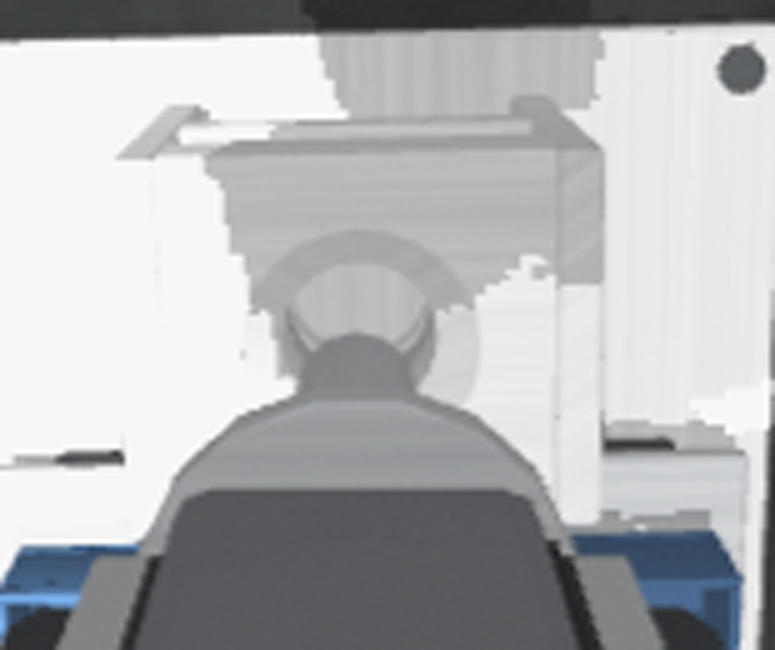

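View pics/top5.png

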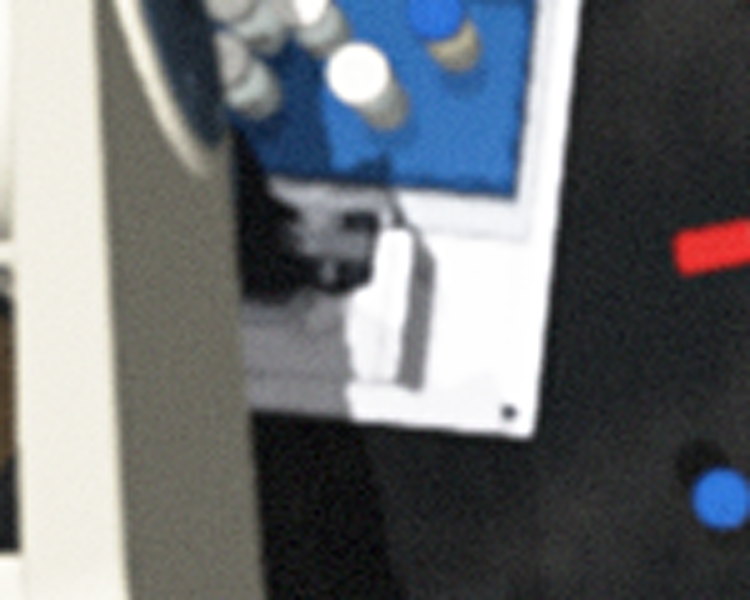

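```bash
python3 - <<'E'
from h import *
np.set_printoptions(precision=1,suppress=True,linewidth=200)
p,d,c=load('pics/wrist5.npz');W=pts(d,c);Z=W[...,2]
print('hole wrist',plane(282.6,207.9,94,c))
zt=np.median(Z[300:330,260:310]);m=abs(Z-zt)<5;m[:225]=0;m[350:]=0;m[:,:236]=0;m[:,329:]=0
cs,_=cv2.findContours(m.astype(np.uint8),0,1);q=max(cs,key=cv2.contourArea)[:,0]
print(zt,cv2.boundingRect(q),cv2.minAreaRect(np.array([plane(u,v,zt,c)[:2] for u,v in q],np.float32)))
# flange front rim, nose pts
m=(Z>102)&(Z<140);m[:195]=0;m[235:]=0;m[:,265:]&=True;m[:,:262]=0;m[:,300:]=0
v,u=np.nonzero(m);print('shank px',u.min(),u.max(),v.min(),v.max());
for vv in range(v.min(),v.max()+1,2): print(vv,u[v==vv].min(),u[v==vv].max(),W[vv,281])
# scene: countersink in grey levels
p,d,c=load('pics/scene0.npz');g=cv2.cvtColor(p,cv2.COLOR_RGB2GRAY)
print(g[266:290,306:338])
p,d,c=load('pics/scene5.npz');g=cv2.cvtColor(p,cv2.COLOR_RGB2GRAY);W=pts(d,c)
print(g[240:264:4,308:336]);Z=W[...,2]
for vv in range(238,268,3):
    k=np.hypot(W[vv,:,0]-537,W[vv,:,1]-134)<16;k&=Z[vv]>100
    u=np.nonzero(k)[0]
    if len(u): print(vv,u.min(),u.max(),W[vv,u].mean(0))
E
python3 - <<'E'
import sys;sys.path.insert(0,'.')
from h import *
p,d,c=load('pics/scene0.npz')
cv2.imwrite('pics/s0h.png',cv2.resize(p[255:305,290:355,::-1],None,fx=10,fy=10,interpolation=cv2.INTER_CUBIC))
E
```

```text
hole wrist [534.4 134.8  94. ]
244.82628567576222 (236, 271, 93, 75) ((532.9562377929688, 134.4485321044922), (34.35164260864258, 30.487524032592773), 83.00830078125)
shank px 269 292 206 217
206 281 281 [526.5 134.5 118.2]
208 274 287 [526.2 134.6 125.3]
210 272 289 [526.7 134.5 128.9]
212 271 291 [526.1 134.6 136.3]
214 270 291 [526.2 134.6 140.9]
216 269 292 [526.4 134.6 145.1]
[[202 226 236 244 246 249 250 250 249 250 250 251 251 251 251 251 250 250 250 250 250 250 247 236 208 155 101  60  47  43  43  45]
 [242 246 247 248 249 250 250 251 250 251 251 251 251 251 251 250 250 250 250 250 250 250 250 248 242 225 176 116  72  51  44  44]
 [249 250 249 249 250 250 251 251 251 250 250 249 247 247 247 247 247 247 248 248 249 249 250 250 249 246 232 190 134  87  58  46]
 [249 250 250 251 251 251 251 250 248 246 243 241 240 238 238 239 238 238 240 242 243 245 247 249 249 250 246 237 208 160 110  70]
 [249 250 250 251 251 250 248 245 240 236 234 231 231 230 231 231 229 230 230 232 234 237 241 245 248 249 249 248 242 227 187 133]
 [250 250 250 250 250 249 243 237 231 230 230 228 228 228 229
[... 2739 characters left out ...]
2  55  52  53  54  55  53  55  57]
 [ 49  47  48  46  47  48  46  49  60  88 104 110 112 113 114 113 113 108  89  65  49  48  50  52  52  50  56  55]
 [ 52  52  52  54  51  51  50  49  65  89 107 110 112 114 115 114 111 106  86  65  52  50  52  49  51  53  55  52]
 [ 53  51  53  53  51  50  48  53  66  91 108 111 112 114 111 112 110 103  82  59  52  52  51  55  54  55  52  54]]
238 317 326 [538.9 136.8 174.6]
241 317 326 [539.7 137.8 169.1]
244 317 326 [539.  137.4 162.4]
247 317 326 [539.2 137.8 156.3]
250 317 326 [539.1 137.9 150. ]
253 317 326 [538.7 137.8 143.3]
256 317 325 [539.2 137.2 136.8]
259 317 325 [539.8 138.  130.9]
262 317 325 [539.1 137.5 123.9]
265 318 324 [539.7 138.3 117.9]
```

View pics/s0h.png

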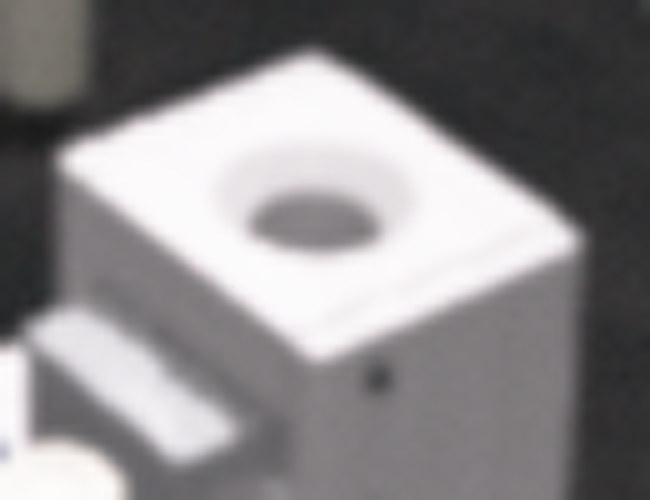

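The columns now agree. In the scene view the shank is at 321.0 and the hole at 320.9, and in the wrist view the hole sits about 1 mm toward +y. I'll nudge 0.7 mm and start the insertion.

>>> play_rows(
  rows=[
    [255,[0,0.07,0.3],[0,0,0]],
    [255,[0,0.07,0.8],[0,0,0]],
    [255,[0,0.07,1.3],[0,0,0]],
    [255,[0,0.07,1.8],[0,0,0]],
    [255,[0,0.07,2.3],[0,0,0]],
    [255,[0,0.07,2.8],[0,0,0]],
    [255,[0,0.07,3.3],[0,0,0]],
    [255,[0,0.07,3.8],[0,0,0]],
    [255,[0,0.07,4.0],[0,0,0]],
    [255,[0,0.07,4.0],[0,0,0]],
  ],
)

```text
clock: 8.52
eef_pos: [535.1, 133.2, 161.6]
tcp_rot: [-3.141, -0.001, 3.018]
contact_force: [-0.7, -0.9, -0.8]
opening: 0.425
```

>>> play_rows(
  rows=[
    [255,[0,0,0.4],[0,0,0]],
    [255,[0,0,0.9],[0,0,0]],
    [255,[0,0,1.4],[0,0,0]],
    [255,[0,0,1.9],[0,0,0]],
    [255,[0,0,2.4],[0,0,0]],
    [255,[0,0,2.5],[0,0,0]],
  ],
)

```text
clock: 9.02
eef_pos: [534.9, 133.2, 136.2]
tcp_rot: [-3.141, -0.001, 3.018]
contact_force: [-0.1, -0.0, -1.9]
opening: 0.423
```

>>> play_rows(
  rows=[
    [255,[0,0,0.4],[0,0,0]],
    [255,[0,0,0.9],[0,0,0]],
    [255,[0,0,1.4],[0,0,0]],
    [255,[0,0,1.9],[0,0,0]],
    [255,[0,0,2.3],[0,0,0]],
    [255,[0,0,2.5],[0,0,0]],
    [255,[0,0,2.5],[0,0,0]],
  ],
)

```text
clock: 9.6
eef_pos: [535.1, 133.2, 111.7]
tcp_rot: [-3.141, -0.001, 3.018]
contact_force: [0.0, -0.4, -1.4]
opening: 0.421
```

Force stays free all the way down, with about 6 mm left to go. Creeping on until it touches.

>>> play_rows(
  rows=[
    [255,[0,0,0.15],[0,0,0]],
    [255,[0,0,0.3],[0,0,0]],
    [255,[0,0,0.45],[0,0,0]],
    [255,[0,0,0.55],[0,0,0]],
    [255,[0,0,0.6],[0,0,0]],
    [255,[0,0,0.6],[0,0,0]],
  ],
)

```text
clock: 10.1
eef_pos: [535.4, 133.3, 106.2]
tcp_rot: [-3.142, -0.0, 3.018]
contact_force: [-0.1, 0.4, -1.8]
opening: 0.427
```

>>> play_rows(
  rows=[
    [255,[0,0,0.05],[0,0,0]],
    [255,[0,0,0.1],[0,0,0]],
    [255,[0,0,0.1],[0,0,0]],
    [255,[0,0,0.1],[0,0,0]],
  ],
)

```text
clock: 10.43
eef_pos: [535.6, 133.3, 105.4]
tcp_rot: [3.142, 0.0, 3.018]
contact_force: [-0.5, -0.5, 0.4]
opening: 0.42
```

>>> play_rows(
  rows=[
    [255,[0,0,0.05],[0,0,0]],
    [255,[0,0,0.1],[0,0,0]],
    [255,[0,0,0.1],[0,0,0]],
    [255,[0,0,0.1],[0,0,0]],
  ],
)

```text
clock: 10.77
eef_pos: [535.6, 133.3, 105.4]
tcp_rot: [3.142, 0.0, 3.018]
contact_force: [-4.6, -1.5, 12.1]
opening: 0.42
```

```bash
python3 - <<'E'
from h import *
from rig import readout, grab_frame, calibration
for n in ('scene',):
    p,d=grab_frame(n)
    a=cv2.resize(p[200:320,260:380,::-1],None,fx=5,fy=5,interpolation=cv2.INTER_CUBIC)
cv2.imwrite('pics/sc6.png',a)
step([535,132,202],3.02)
E
```

```text
t 10.8167 pos [535.6 133.3 105.4] rot [3.1415e+00 4.0000e-04 3.0178e+00] F [-4.3 -1.5 11.9] op 0.418
shift cm [ 0.04 -0.13 -9.66] turn [ 0.     0.    -0.002]
```

View pics/sc6.png

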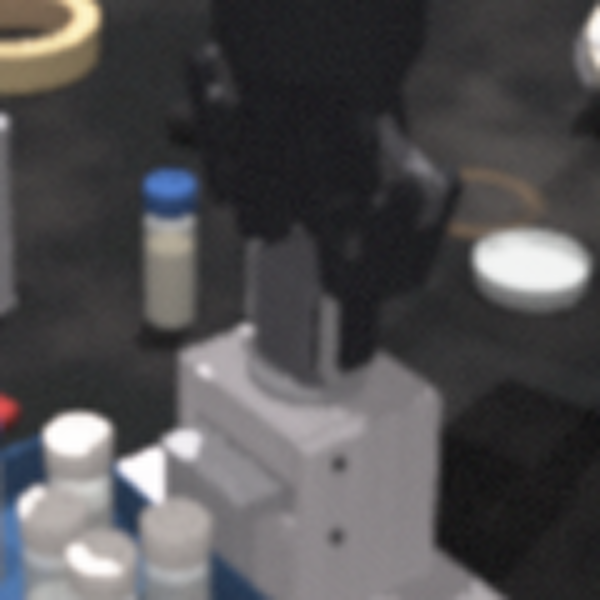

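The flange is seated on the top face, with 12 N of contact at the predicted height of 105.4. Releasing, then lifting straight up.

>>> play_rows(
  rows=[
    [130,[0,0,0],[0,0,0]],
    [100,[0,0,0],[0,0,0]],
    [60,[0,0,0],[0,0,0]],
    [20,[0,0,0],[0,0,0]],
    [0,[0,0,0],[0,0,0]],
    [0,[0,0,0],[0,0,0]],
    [0,[0,0,0],[0,0,0]],
    [0,[0,0,0],[0,0,0]],
    [0,[0,0,0],[0,0,0]],
    [0,[0,0,0],[0,0,0]],
    [0,[0,0,0],[0,0,0]],
  ],
)

```text
clock: 11.73
eef_pos: [535.5, 133.3, 104.3]
tcp_rot: [-3.142, 0.0, 3.018]
contact_force: [0.1, 0.5, 0.1]
opening: 1.002
```

```bash
python3 - <<'E'
from h import *
from rig import readout, grab_frame, calibration
p,d=grab_frame('wrist');cv2.imwrite('pics/w7.png',p[:,:,::-1])
step([535,132,252],3.02)
E
```

```text
t 11.7833 pos [535.5 133.3 104.3] rot [-3.1416  0.      3.0178] F [0.3 0.1 0.8] op 1.001
shift cm [  0.03  -0.14 -14.77] turn [-0.     0.    -0.002]
```

View pics/w7.png

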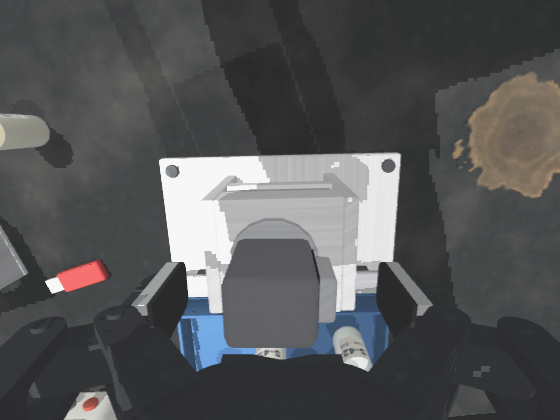

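The jaws are clear on both sides and the button is out again, visible at (327, 290). Retracting straight up, then back toward the robot so the cameras can see the clevis.

>>> play_rows(
  rows=[
    [0,[0,0,-0.5],[0,0,0]],
    [0,[0,0,-1.5],[0,0,0]],
    [0,[0,0,-3],[0,0,0]],
    [0,[0,0,-5],[0,0,0]],
    [0,[0,0,-7],[0,0,0]],
    [0,[0,0,-9],[0,0,0]],
    [0,[0,0,-11],[0,0,0]],
    [0,[0,0,-13],[0,0,0]],
    [0,[0,0,-14],[0,0,0]],
    [0,[0,0,-14.5],[0,0,0]],
    [0,[0,0,-14.5],[0,0,0]],
  ],
)

```text
clock: 12.7
eef_pos: [535.9, 133.4, 250.5]
tcp_rot: [3.141, 0.002, 3.018]
contact_force: [-0.1, 0.4, -0.6]
opening: 0.997
```

>>> play_rows(
  rows=[
    [0,[1,0,0],[0,0,0]],
    [0,[3,0,0],[0,0,0]],
    [0,[5,0,0],[0,0,0]],
    [0,[7,0,0],[0,0,0]],
    [0,[9,0,0],[0,0,0]],
    [0,[11,0,0],[0,0,0]],
    [0,[12,0,0],[0,0,0]],
    [0,[12,0,0],[0,0,0]],
    [0,[12,0,0],[0,0,0]],
  ],
)

```text
clock: 13.45
eef_pos: [416.2, 148.2, 249.0]
tcp_rot: [-3.141, 0.0, 3.018]
contact_force: [-0.3, 0.2, 0.7]
opening: 1.002
```

```bash
python3 - <<'E'
from h import *
from rig import readout, grab_frame, calibration
step([535,132,252],3.02)
for n in ('scene','top'):
    c=calibration(n);p,d=grab_frame(n);W=pts(d,c);Z=W[...,2]
    cv2.imwrite(f'pics/{n}8.png',p[:,:,::-1])
    if n=='scene': cv2.imwrite('pics/sc8.png',cv2.resize(p[180:360,180:380,::-1],None,fx=3.3,fy=3.3,interpolation=cv2.INTER_CUBIC))
    for z0 in (146,):
        for nm,x,y in(('pin',536,132),('knob',559,-246)):
            m=(np.hypot(W[...,0]-x,W[...,1]-y)<25)&(Z>125)&(Z<160);print(n,nm,m.sum(),np.median(W[m],0) if m.any() else '',np.percentile(Z[m],95) if m.any() else '')
E
```

```text
t 13.45 pos [416.2 148.2 249. ] rot [-3.1415  0.      3.0185] F [-0.3  0.2  0.7] op 1.002
shift cm [-11.98  -0.15  -0.3 ] turn [-0.     0.    -0.002]
scene pin 377 [543.09343583 139.33760055 140.94618018] 146.1647538425813
scene knob 198 [ 563.6337782  -234.18738332  142.6822037 ] 150.46078049407083
top pin 314 [534.97891838 127.57982032 145.65570349] 148.6030523693215
top knob 282 [ 558.19969794 -244.29766746  149.73057714] 152.75051320104524
```

View pics/sc8.png

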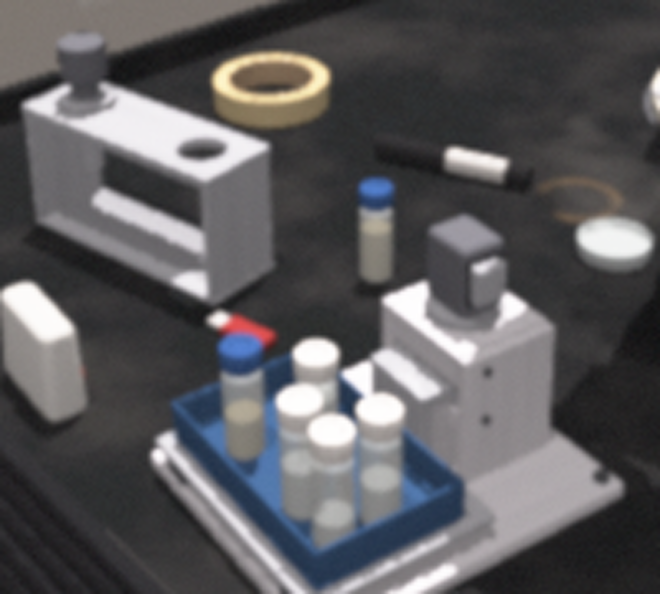

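The handle top is at 146 mm, which is home (94+52). The button is proud, the flange is flat on the clevis, and the plain pin hasn't moved. Handing in.

```bash
python3 -c "
from rig import r
print(r.sign_off())"
```

```text
the job is handed in; nothing more can be done
None
```

The quick-release pin is in the clevis with its flange resting on the top face, and the job is handed in at about 13.6 s of the 43 s allowed. I gripped the handle across its button at 45 N and lifted the pin out of the rack. I then lined it up over the clevis hole and slid it straight down until the flange touched, at about 12 N. After that I opened the jaws, lifted straight up and backed away.

**Last checks:**
- **Pin height:** the handle top is at about 146 mm, which is the home position (94 + 52 mm).
- **Button:** it is visibly sprung out, about 6 mm proud in the wrist view. I didn't see the locking balls below the clevis directly; the button being out is the evidence that they caught.
- **Plain pin and vials:** the plain pin is still in its rack hole and the vials look undisturbed. The robot was touching nothing, with about 0 N of contact.

**Disagreement:** the cameras differed by about 2–5 mm on the hole's position. I settled that by comparing the shank and the hole directly in the wrist and scene views with the nose just above the mouth. The pin then went in with no side force until the flange touched.

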